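# Gauge the sloping guide tube and show the rod tip

### The job

Take the gauge rod from its rest and push it gently, tip first, down the sloping guide tube of the finned drive housing until its collar stops fully against the tube's mouth. Draw it right out again and present it for reading: the rod level, its tip about 6 cm above the middle of the light pad. Finish holding it still there in the gripper, clear of everything else, and leave the tape roll, spool and bottle where they are.

Things in the scene. Friction and masses are not known exactly. Their poses are not given: they have to be found in the camera images.
- gauge_rod: Loose gauge rod, 192 mm long, about 120 g; its axis is its own x axis. Origin on the axis in the black handle, near the centre of mass: the place to grip. Handle: square bar 16 x 16 mm (y, z), from x = -34 to +50 mm. Steel collar disc, diameter 27 mm, from x = -42 to -34 mm. Round steel shank, diameter 10 mm, from x = -42 to the tip at x = -142 mm, its last 6 mm tapering to 5 mm diameter. At the start it lies level on the rest, z up, axis 60 mm above the bench.
- rod_tip (a point): Centre of the tip end of the gauge rod (on the axis, rod x = -142 mm).
- collar_face (a point): Centre of the collar's face that looks towards the tip (on the axis, rod x = -42 mm).
- rod_rest: Fixed plywood rest of the rod: base board 190 x 70 mm, 12 mm thick, with two notched uprights 10 mm thick and 44 mm wide, at x = -45 mm (under the shank, its cheeks up to z = 65 mm) and x = +100 mm (under the back end of the handle, its cheeks up to z = 62 mm). Between them only the base board is below the handle. Origin on the bench; the rod lies along its x axis with the tip to -x and its grip point about 60 mm to +x of the origin. Lift the rod straight up out of it.
- housing: Fixed dark finned drive housing, a block from x = -140 to +30 mm, 104 mm wide (y, over the fins), 75 mm high. Origin on the bench right below the centre of the tube's mouth. The aluminium guide tube slopes up over it to +x.
- guide_tube: Fixed aluminium guide tube, inclined 30 degrees above level. Origin at the centre of its mouth, 155 mm above the bench. Own z axis = tube axis, pointing out of the mouth (upwards and to the housing's +x). Outer diameter 28 mm (33 mm flange at the mouth, 4 mm thick), straight bore 13.6 mm or more in diameter, 106 mm deep, then solid: the collar meets the mouth before the tip meets the bottom.
- light_pad: Fixed flat light pad for reading, grey frame 120 x 100 mm (x, y) with a white top 19 mm above the bench and a thin dark ring of 28 mm diameter in the middle. Origin on the bench under its centre.
- pad_centre (a point): Middle of the light pad's white top.
- tape_roll: Bystander: loose cardboard-coloured tape roll, 90 mm diameter, 30 mm high, lying flat. Origin at the centre of its underside.
- spool: Bystander: loose black spool, 72 mm diameter, 44 mm high. Origin at the centre of its underside.
- squeeze_bottle: Bystander: loose white bottle, 52 mm diameter, 130 mm high. Origin at the centre of its underside.
There are look-alikes about, which are no part of the job. Several things have the shape of the light_pad; the one meant has the colours described above.

How it is judged:
On the way, in this order (a step that is already met when the one before it is completed fails the run):
1. the rod is in the guide tube with its collar against the mouth (z of collar_face in the frame of guide_tube below 0.003 m and distance between collar_face and guide_tube below 0.006 m and angle between the x axis of gauge_rod and the z axis of guide_tube, either way round below 0.09 rad and z of rod_tip in the frame of guide_tube below -0.09 m), for 0.2 s.
2. the rod is drawn right out of the tube (z of rod_tip in the frame of guide_tube above 0.01 m), for 0.1 s.
At the end, for the whole second after the job is handed in: After insertion and withdrawal the rod is held still in the fingers, touching nothing else; level within 7 degrees; tip within 25 mm sideways of the pad's middle and 35 to 85 mm above its white top; bystanders within 30 mm of their starts (horizontal distance between rod_tip and pad_centre below 0.025 m and height (world z) of rod_tip between 0.054 and 0.104 m and angle between gauge_rod's own x axis and vertical between 1.44 and 1.7 rad and contact force between gauge_rod and the fingers above 1 N and linear speed of gauge_rod below 0.02 m/s and angular speed of gauge_rod below 0.1 rad/s and contact force between gauge_rod and light_pad below 0.1 N and contact force between gauge_rod and housing below 0.1 N and contact force between gauge_rod and rod_rest below 0.1 N and contact force between gauge_rod and tape_roll below 0.1 N and contact force between gauge_rod and spool below 0.1 N and contact force between gauge_rod and squeeze_bottle below 0.1 N and distance of each of tape_roll, spool, squeeze_bottle from where it was at the start of the episode below 0.03 m); the arm keeps its last pose, push and grip.
It fails at once if the rod is forced hard against the guide tube (over 40 N) (contact force between gauge_rod and guide_tube above 40 N).
It fails at once if a bystander is knocked away (distance of any of tape_roll, spool, squeeze_bottle from where it was at the start of the episode above 0.03 m).
It also fails if it takes over 61 s, if anything falls off the work surface, if the arm or the gripper's body presses on something with over 40 N, if the wrist force passes 120 N, or if a joint passes its speed limit or range.

### The arm

A 6-joint arm with a two-finger parallel gripper is mounted at the origin on the work surface. World frame = base frame: x ahead of the robot, y to its left, z up, the work surface at z = 0. Lengths are in m, angles in rad, forces in N, time in s.
With the tool pointing down it reaches from about 0.35 to 0.875 m from the base axis. Payload 4.2 kg.
Tool frame: the origin (TCP) lies at the very end of the fingers, on their centre line; the grasp point (between the pads) lies 19 mm behind it; z points along the fingers, y is the line along which they close (so a half turn about z gives the same grasp; the last joint's range is limited). The gripper opens to 87 mm and grips with 3 to 60 N. Pads are 19 mm wide; open, the fingers measure 117 mm over their backs; the gripper's body (75 mm by 190 mm) begins 51 mm behind the grasp point.
Start: joints at [1.605, 0.385, 0.008, 0, -1.194, -0.259], TCP at [0.139, 0.609, 0.223] pointing down, gripper open.
Joint ranges: [-3.14, 3.14], [-1.21, 2.06], [-1.07, 1.41], [-3.16, 2.05], [-2.99, -0.16], [-3.1, 3.1]. Speed limits (rad/s): [2.79, 2.79, 3.14, 3.14, 3.14, 3.14].

### API

Orientations are given as a 3x3 rotation matrix whose columns are the frame's x, y, z axes.
In Python, from plant import arm gives the robot as it stands.
- The arm moves only by the tool jog_arm, never from a script. Its argument "targets" is a list of rows, each a list of 5 numbers: the shift along the tool's x, y, z in units of 25 mm (1.0 is 25 mm), then the turn about the tool's z in units of 8 degrees (1.0 is 8 degrees), then the opening in per cent of the stroke, from 0 (shut) to 100 (fully open). In form: [[dx, dy, dz, yaw, fingers], ...]. A call has 1 to 10 rows; each row is the pose to reach, as a shift and turn from the pose commanded when the call began, along the tool's axes at that moment; what a row does not reach only later rows make up. A row lasts 1/8 s, in which the tool goes at most 62.5 mm and 10.7 degrees, less where a joint would pass 70% of its speed; a pose out of reach is approached as far as the arm can. A call with a gripper value outside its range is refused whole. The fingers move at their own pace and stop on an object; the grip force is fixed at half the most. Time passes only in rows, so rows that repeat a pose let the fingers close. It gives the time, the measured TCP pose, the force, the opening and the grip force at its end, in the units of the state.
- arm.observe(): the state, without advancing time (a new reading comes with each control period).
- arm.read_camera(name): name is "scene" or "side" or "wrist"; returns a dict with "img" (384x512x3 uint8, red, green, blue), "range_z" (384x512 float32, m along the optical axis (not along the pixel's ray), 0 where there is no reading), "camera_matrix" (3x3 intrinsics, pixels), "k1" (the pictures are not rectified: a ray, as slopes to the right and down, at radius r is drawn at 1 + k1 r^2 times it, then the intrinsics apply), "world_from_camera" (4x4, takes a point from camera to world coordinates). Camera axes: x right, y up, looking along -z (the intrinsics and any distortion apply to the point x, -y, -z); pixel columns grow to the right and rows downward; lengths in m; the calibration is good to about 2 mm. A picture is of the moment at which its call begins.
- arm.close_job(): hands the job in; it is judged then, once.
The state is a dict: "t": time; "joints": joint angles; "qvel": joint speeds; "effort": joint torques, N m; "ee_pos": TCP position; "orientation": TCP orientation; "force": force on the tool from outside, world axes, zero at the start; "torque": the same for the moment, N m; "finger_gap": finger opening in m; "grasp_force": force on a finger pad.
Only numpy, scipy, OpenCV 4.12 (cv2) and the standard library are available. Lean on these libraries where they do the work, as an engineer would, in place of code of your own. Each camera call takes 0.05 s, during which the arm holds its last target. There are 200 camera calls.

## Working session

There is one attempt and no reset: what is moved stays moved. The work goes in short steps, Python scripts to look and compute and a tool call to move; the robot and the scene stay as the last step left them, time stands still between calls to the robot, and variables do not carry over. Pictures are saved under pics/ and viewed, at most 10 in all, crops included, and the job is handed in when it is done.

Besides the shell and the picture viewer there is one more tool, called after "Emit:" by a JSON object that holds its "api" and its "payload". jog_arm: Moves the arm, as the interface text tells. Its arguments: {"type":"object","properties":{"targets":{"type":"array","items":{"type":"array","items":{"type":"number"}}}},"required":["targets"]}

```bash
mkdir -p pics; ls; cat > h.py <<'E'
import numpy as np, cv2
from plant import arm
def cam(n, save=None):
    c=arm.read_camera(n)
    if save: cv2.imwrite(f'pics/{save}.png',c['img'][:,:,::-1])
    return c
def rays(c,uv):
    K=c['camera_matrix'];k=float(c['k1']);T=c['world_from_camera']
    p=cv2.undistortPoints(np.array(uv,float).reshape(-1,1,2),K,np.array([k,0,0,0,0.])).reshape(-1,2)
    d=np.c_[p[:,0],-p[:,1],-np.ones(len(p))]
    return T[:3,3],d@T[:3,:3].T          # scaled so that range_z*d is the point
def onplane(c,uv,z):
    o,d=rays(c,uv);return o+d*((z-o[2])/d[:,2])[:,None]
def depthpts(c,uv):
    uv=np.array(uv).reshape(-1,2);o,d=rays(c,uv)
    return o+d*c['range_z'][uv[:,1].astype(int),uv[:,0].astype(int)][:,None]
def cloud(c):
    v,u=np.mgrid[0:384,0:512];uv=np.c_[u.ravel(),v.ravel()]
    return depthpts(c,uv).reshape(384,512,3)
E
python3 - <<'E'
from h import *
s=arm.observe()
for k in s: print(k,np.round(s[k],4).tolist())
for n in ['scene','side','wrist']:
    c=cam(n,n); np.savez(n+'.npz',**c); print(n,c['world_from_camera'].round(3).tolist(),c['camera_matrix'].round(1).tolist(),c['k1'],(c['range_z']>0).mean())
a=cv2.imread('pics/scene.png');b=cv2.imread('pics/side.png')
E
```

```text
pics
t 0.0
joints [1.6046, 0.3855, 0.0066, -0.0005, -1.194, -0.2586]
qvel [-0.0002, 0.0009, -0.0013, -0.0008, 0.0002, -0.0006]
effort [0.0014, -39.0659, 18.7408, 4.2199, 0.0111, -0.0002]
ee_pos [0.1392, 0.6087, 0.2215]
orientation [[0.9748, -0.2231, -0.0004], [-0.2231, -0.9748, -0.0021], [0.0001, 0.0022, -1.0]]
force [-0.2343, 0.2167, -0.8035]
torque [0.0143, 0.0331, -0.0086]
grasp_force 0.0
finger_gap 0.0872
scene [[-0.846, -0.455, 0.278, 0.769], [0.533, -0.725, 0.436, 0.563], [0.003, 0.517, 0.856, 0.96], [0.0, 0.0, 0.0, 1.0]] [[362.1, 0.0, 249.2], [0.0, 362.1, 196.1], [0.0, 0.0, 1.0]] -0.03533992061766469 0.9963480631510416
side [[0.754, 0.327, -0.569, -0.103], [-0.656, 0.406, -0.636, -0.556], [0.023, 0.853, 0.521, 0.653], [0.0, 0.0, 0.0, 1.0]] [[353.6, 0.0, 256.1], [0.0, 353.6, 187.8], [0.0, 0.0, 1.0]] -0.0976011052350064 0.9958445231119791
wrist [[-0.223, 0.945, 0.238, 0.203], [-0.975, -0.217, -0.053, 0.593], [0.002, -0.244, 0.97, 0.382], [0.0, 0.0, 0.0, 1.0]] [[305.7, 0.0, 260.5], [0.0, 305.7, 187.6], [0.0, 0.0, 1.0]] -0.019606909504841515 0.9644317626953125
```

View pics/scene.png

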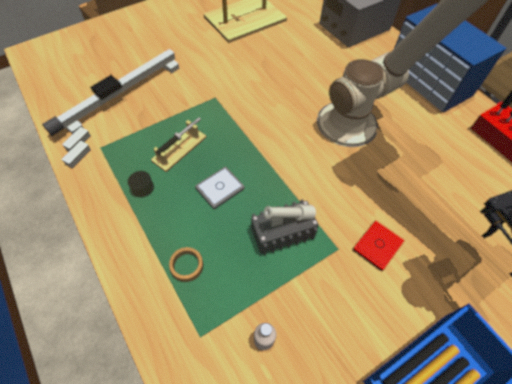

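View pics/side.png

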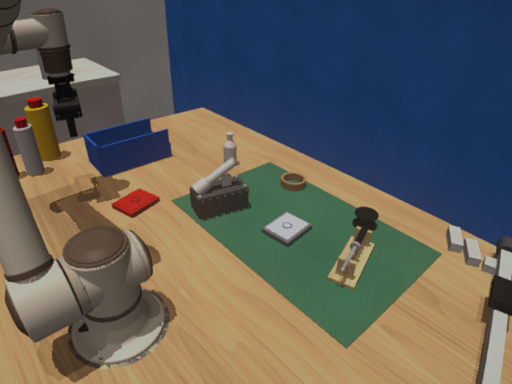

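```bash
python3 - <<'E'
from h import *
for n in ['scene','side']:
    c=dict(np.load(n+'.npz')); P=cloud(c); hsv=cv2.cvtColor(c['img'],cv2.COLOR_RGB2HSV).astype(int)
    for name,uv in dict(scene=dict(rod=(190,130),rest=(160,158),spool=(141,180),tape=(186,249),pad=(215,180),tubeR=(308,210),tubeL=(272,213),bottle=(263,328)),
        side=dict(rodh=(362,236),rodtip=(347,265),spool=(366,214),pad=(287,220),tubeU=(232,163),tubeL=(200,186),bottle=(230,137),tape=(293,178)))[n].items():
        print(n,name,P[uv[1],uv[0]].round(3))
    # regions by height over the mat
    z=P[:,:,2]
    H,S,V=hsv[...,0],hsv[...,1],hsv[...,2]
    box=(P[...,0]>0.2)&(P[...,0]<1.0)&(P[...,1]>-.45)&(P[...,1]<.6)
    m=(box&(z>0.012)).astype(np.uint8)
    k,l,st,ce=cv2.connectedComponentsWithStats(m)
    for i in range(1,k):
        if st[i,4]>60:
            q=P[l==i]; print(n,i,st[i].tolist(),'min',q.min(0).round(3),'max',q.max(0).round(3),'V',V[l==i].mean().round())
E
```

```text
scene rod [ 0.498 -0.235  0.033]
scene rest [ 0.634 -0.183  0.032]
scene spool [ 0.72  -0.13   0.041]
scene tape [0.706 0.142 0.033]
scene pad [ 0.523 -0.022  0.02 ]
scene tubeR [0.384 0.252 0.113]
scene tubeL [0.489 0.23  0.165]
scene bottle [0.655 0.444 0.129]
scene 189 [154, 118, 47, 49, 522] min [ 0.453 -0.252  0.012] max [0.769 0.563 0.96 ] V 117.0
scene 203 [62, 127, 28, 40, 624] min [ 0.793 -0.45   0.012] max [ 0.904 -0.323  0.035] V 184.0
scene 311 [196, 167, 49, 41, 1054] min [ 0.457 -0.051  0.012] max [0.769 0.563 0.96 ] V 196.0
scene 313 [127, 171, 24, 21, 389] min [ 0.69  -0.169  0.012] max [ 0.761 -0.095  0.048] V 59.0
scene 374 [250, 200, 69, 55, 2478] min [0.352 0.163 0.012] max [0.769 0.563 0.96 ] V 101.0
scene 415 [353, 221, 46, 49, 1141] min [0.2   0.351 0.012] max [0.769 0.563 0.96 ] V 211.0
scene 460 [169, 248, 34, 33, 413] min [0.681 0.128 0.013] max [0.769 0.563 0.96 ] V 157.0
scene 607 [254, 323, 23, 28, 496] min [0.625 0.424 0.013] max [0.677 0.476 0.132] V 172.0
side rodh [ 0.596 -0.202  0.067]
side rodtip [ 0.48  -0.24   0.062]
side spool [ 0.723 -0.134  0.043]
side pad [0.54  0.019 0.02 ]
side tubeU [0.482 0.211 0.153]
side tubeL [0.375 0.231 0.102]
side bottle [0.649 0.441 0.117]
side tape [0.75  0.195 0.011]
side 1 [190, 132, 59, 86, 2450] min [0.35  0.16  0.012] max [0.673 0.464 0.169] V 89.0
side 2 [281, 172, 25, 17, 282] min [0.68  0.127 0.012] max [0.772 0.218 0.035] V 109.0
side 3 [121, 188, 38, 26, 517] min [0.2   0.35  0.012] max [0.305 0.473 0.023] V 168.0
side 4 [329, 206, 50, 79, 1460] min [ 0.455 -0.266  0.012] max [ 0.763 -0.096  0.074] V 110.0
side 5 [262, 211, 50, 34, 876] min [ 0.457 -0.054  0.012] max [0.585 0.057 0.023] V 158.0
side 6 [446, 225, 35, 39, 669] min [ 0.792 -0.449  0.012] max [ 0.906 -0.323  0.034] V 151.0
```

```bash
python3 - <<'E'
from h import *
for n in ['side','scene']:
    c=dict(np.load(n+'.npz')); P=cloud(c); I=c['img'].astype(int)
    x,y,z=P[...,0],P[...,1],P[...,2]
    m=(z>0.055)&(z<0.09)&(x>.4)&(x<.8)&(y<-.1)&(y>-.3); q=P[m]
    if len(q)>9:
        mu=q[:,:2].mean(0);d=np.linalg.svd(q[:,:2]-mu)[2][0];d*=np.sign(d[0]);s=(q[:,:2]-mu)@d
        print(n,'rod',len(q),mu,d,np.degrees(np.arctan2(d[1],d[0])),(mu+s.min()*d),(mu+s.max()*d))
    # bright base board of the rest
    m=(z>0.006)&(z<0.018)&(x>.4)&(x<.7)&(y<-.1)&(y>-.3); q=P[m][:,:2]
    print(n,'board',cv2.minAreaRect(q.astype(np.float32)))
    m=(z>0.015)&(z<0.024)&(x>.42)&(x<.62)&(y<.1)&(y>-.1); q=P[m][:,:2]
    print(n,'pad',cv2.minAreaRect(q.astype(np.float32)))
    m=(z>0.085)&(z<0.2)&(x>.3)&(x<.6)&(y<.3)&(y>.1); q=P[m]
    mu=q.mean(0);d=np.linalg.svd(q-mu)[2][0];d*=np.sign(d[0]);s=(q-mu)@d
    print(n,'tube',len(q),mu,d,np.degrees(np.arctan2(d[1],d[0])),np.degrees(np.arcsin(d[2])),mu+s.max()*d)
    m=(z>0.03)&(z<0.08)&(x>.3)&(x<.6)&(y<.32)&(y>.1); q=P[m][:,:2]
    print(n,'housing',cv2.minAreaRect(q.astype(np.float32)))
E
```

```text
side rod 389 [ 0.54570219 -0.21356874] [0.94909079 0.31500265] 18.360973964459983 [ 0.45539237 -0.24354252] [ 0.63949687 -0.18243834]
side board ((0.5849213600158691, -0.19920866191387177), (0.25158387422561646, 0.07278935611248016), 19.366825103759766)
side pad ((0.5221279859542847, 0.0012602172791957855), (0.12067148089408875, 0.09814862161874771), 7.312432765960693)
side tube 595 [0.42993353 0.22408225 0.11936231] [ 0.9146679  -0.17328236  0.36517922] -10.727460457498605 21.418612428657845 [0.49818051 0.21115297 0.14660977]
side housing ((0.4413032531738281, 0.2276400774717331), (0.1053643673658371, 0.16960588097572327), 77.14167785644531)
scene rod 331 [ 0.56111113 -0.2042084 ] [0.94816769 0.31777042] 18.52814276333914 [ 0.45327959 -0.24034724] [ 0.63680705 -0.17883955]
scene board ((0.5814703702926636, -0.19505108892917633), (0.24687623977661133, 0.08644559979438782), 12.192400932312012)
scene pad ((0.5211511254310608, 0.0037852339446544647), (0.11918430030345917, 0.10056233406066895), 6.396737575531006)
scene tube 676 [0.43389413 0.23817263 0.12278375] [ 0.88491625 -0.24944682  0.3933186 ] -15.742480533947406 23.16115036706059 [0.49825977 0.22002876 0.15139234]
scene housing ((0.44131454825401306, 0.23054371774196625), (0.10713406652212143, 0.16985128819942474), 76.63379669189453)
```

Emit:
{"api": "jog_arm", "payload": {"targets": [[2,1.8,-1.6,0,100],[4,3.6,-1.6,0,100],[6,5.4,-1.6,0,100],[8,7.1,-1.6,0,100],[10,9,-1.6,0,100],[12,10.7,-1.6,0,100],[14,12.5,-1.6,0,100],[15.5,13.9,-1.6,0,100],[17.1,15.3,-1.6,0,100],[17.1,15.3,-1.6,0,100]]}}

```text
t: 1.4
ee_pos: [0.4718, 0.1383, 0.2622]
orientation: [[0.974, -0.227, -0.001], [-0.227, -0.974, -0.001], [-0.001, 0.001, -1.0]]
force: [-1.0, -0.5, -0.1]
finger_gap: 0.0872
grasp_force: 0.0
```

```bash
python3 - <<'E'
from h import *
s=arm.observe(); print(s['t'],s['ee_pos'],s['orientation'].round(4) if hasattr(s['orientation'],'round') else s['orientation'])
c=cam('wrist','w1'); np.savez('w1.npz',**c)
E
```

```text
1.4 [0.47176462 0.13828437 0.26218971] [[ 9.739e-01 -2.269e-01 -7.000e-04]
 [-2.269e-01 -9.739e-01 -5.000e-04]
 [-6.000e-04  7.000e-04 -1.000e+00]]
```

View pics/w1.png

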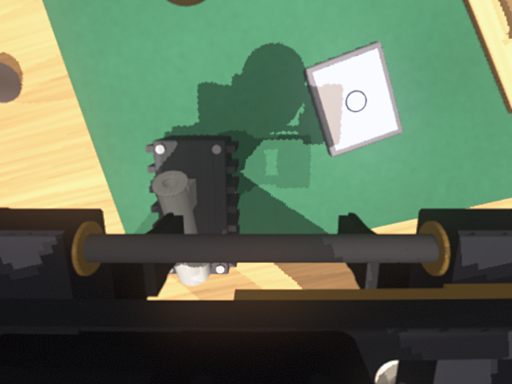

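```bash
python3 - <<'E'
from h import *
from scipy.optimize import least_squares
c=dict(np.load('w1.npz')); P=cloud(c); x,y,z=P[...,0],P[...,1],P[...,2]
u=np.mgrid[0:384,0:512][1];v=np.mgrid[0:384,0:512][0]
m=(v<210)&(z>0.09)&(z<.2)&(u>120)&(u<230); q=P[m]; print(len(q),q.min(0),q.max(0))
# hole and flange ellipse in the picture
g=cv2.cvtColor(c['img'],cv2.COLOR_RGB2GRAY)
zz=np.where(m,(z*1000).astype(int),0)
for r in range(166,208,3): print(r,' '.join('%3d/%3d'%(zz[r,k],g[r,k]) for k in range(148,202,4)))
# cylinder fit
def res(p,pts,R):
    a=np.array([np.cos(p[3])*np.cos(p[2]),np.sin(p[3])*np.cos(p[2]),np.sin(p[2])])
    o=np.array([.47,p[0],p[1]]);w=pts-o
    return np.linalg.norm(w-np.outer(w@a,a),axis=1)-R
for n,A in [('w1',q[q[:,0]<.462])]+[(n,None) for n in ('side','scene')]:
    if A is None:
        Q=cloud(dict(np.load(n+'.npz'))).reshape(-1,3)
        A=Q[(Q[:,2]>.095)&(Q[:,2]<.16)&(Q[:,0]>.36)&(Q[:,0]<.465)&(Q[:,1]>.18)&(Q[:,1]<.28)]
    r=least_squares(res,[.22,.14,.52,-.23],args=(A,.014),loss='soft_l1',f_scale=.001)
    p=r.x;a=np.array([np.cos(p[3])*np.cos(p[2]),np.sin(p[3])*np.cos(p[2]),np.sin(p[2])]);o=np.array([.47,p[0],p[1]])
    print(n,len(A),np.degrees(p[2:]),'rms',np.sqrt((r.fun**2).mean()),'axis at z=.155',o+a*(.155-o[2])/a[2])
print('pad ring',onplane(c,[(356,101)],.019))
E
```

```text
1336 [0.44876676 0.2007826  0.0902151 ] [0.50204789 0.23487026 0.16813558]
166   0/108   0/ 81   0/117   0/ 76   0/ 55   0/ 55   0/ 54   0/ 55   0/ 54   0/ 53   0/ 52   0/ 50   0/ 51   0/ 51
169   0/121   0/123   0/113   0/ 68   0/ 54   0/ 52   0/ 55   0/ 53   0/ 51   0/ 54   0/ 51   0/ 52   0/ 51   0/ 51
172   0/130   0/125   0/ 74   0/ 69 143/100 144/116 142/117 142/114 142/108   0/ 54   0/ 51   0/ 51   0/ 51   0/ 51
175   0/146   0/148   0/ 76 147/117 145/116 146/118 145/122 146/117 147/116 146/114   0/ 49   0/ 52   0/ 54   0/ 50
178   0/145   0/141 150/116 149/118 150/120 147/117 147/118 149/119 150/118 149/114   0/ 69   0/ 60   0/ 50   0/ 52
181   0/149   0/ 89 154/118 153/117 148/100 145/119 146/120 146/116 153/116 153/113 151/ 89   0/ 93   0/ 55   0/ 50
184   0/151 156/107 157/120 157/116 149/ 99 146/110 143/120 155/113 158/115 158/115 101/ 89  91/ 79   0/ 57   0/ 50
187   0/134 159/103 158/122 160/116 159/110 159/109 161/114 159/115 160/116 158/109 110/101  93/ 80   0/ 59   0/ 51
190   0/146   0/ 77 163/121 163/118 162/116 164/120 163/116 162/118 162/118 153/ 92 110/ 99  90/ 
[... 279 characters left out ...]
157/108 160/117 161/119 160/117 159/113 156/110 152/101 144/ 86  94/ 80   0/ 71   0/ 52
202   0/147   0/148   0/ 53 152/ 98 157/114 159/118 158/117 157/112 155/110 149/101 143/ 91  96/ 80   0/ 73   0/ 51
205   0/149   0/ 77   0/ 47   0/ 73 155/112 156/120 156/117 157/115 153/109 149/104 143/ 92  95/ 80   0/ 54   0/ 51
w1 42 [ 64.8043701  -18.95591016] rms 0.000706376784941624 axis at z=.155 [0.47899561 0.19713118 0.155     ]
side 390 [ 23.96279938 -10.66043638] rms 0.003906424699291655 axis at z=.155 [0.5137225  0.21645321 0.155     ]
scene 408 [ 24.53513493 -15.18859386] rms 0.0033393307072129225 axis at z=.155 [0.51023133 0.21196105 0.155     ]
pad ring [[0.51948041 0.00075307 0.019     ]]
```

```bash
python3 - <<'E'
from h import *
c=dict(np.load('w1.npz')); P=cloud(c); z=P[...,2]
v,u=np.mgrid[0:384,0:512]
q=P[(v<198)&(z>0.139)&(z<.172)&(u>120)&(u<200)]
n=np.array([.866*np.cos(-.229),.866*np.sin(-.229),.5]); d=np.median(q@n)
for tol in (.004,.002,.0015):
    for _ in range(5):
        i=abs(q@n-d)<tol; mu=q[i].mean(0); n=np.linalg.svd(q[i]-mu)[2][2]; n*=np.sign(n[0]); d=mu@n
F=q[abs(q@n-d)<.002]; print(len(F),n,'yaw',np.degrees(np.arctan2(n[1],n[0])),'incl',np.degrees(np.arcsin(n[2])))
e1=np.cross([0,0,1],n);e1/=np.linalg.norm(e1);e2=np.cross(n,e1)
w=np.c_[(F-mu)@e1,(F-mu)@e2].astype(np.float32); h=cv2.convexHull(w)
E=cv2.fitEllipse(h);print(E,'centre',mu+E[0][0]*e1+E[0][1]*e2)
# tube mid-lines by silhouette in image: ray planes; also housing side from this view
m=(z>.068)&(z<.082)&(v<208)&(u>130)&(u<260);print('housing top',cv2.minAreaRect(P[m][:,:2].astype(np.float32)))
m=(z>.016)&(z<.022)&(v<165)&(u>295)&(u<410);print('pad',cv2.minAreaRect(P[m][:,:2].astype(np.float32)))
E
```

```text
634 [ 0.83633511 -0.20367118  0.50898097] yaw -13.68672049587067 incl 30.595976768464034
((0.00012182974023744464, -0.0013755791587755084), (0.03222756087779999, 0.033027175813913345), 4.586872577667236) centre [0.49335774 0.21629134 0.15410492]
housing top ((0.48318004608154297, 0.21907684206962585), (0.10405407100915909, 0.08244030922651291), 76.63719177246094)
pad ((0.5198802947998047, 0.0012022405862808228), (0.11838547885417938, 0.09781913459300995), 6.6919097900390625)
```

Emit:
{"api": "jog_arm", "payload": {"targets": [[1.2,1.9,0,-0.7,100],[2.4,3.8,0,-1.4,100],[3.6,5.7,0,-2.1,100],[4.8,7.6,0,-2.8,100],[6,9.5,1,-3.4,100],[7.1,11.2,2,-3.94,100],[7.6,12,3.6,-3.94,100],[7.6,12,3.6,-3.94,100]]}}

```text
t: 2.45
ee_pos: [0.5868, -0.1944, 0.168]
orientation: [[0.948, 0.317, -0.009], [0.317, -0.948, 0.002], [-0.008, -0.004, -1.0]]
force: [-0.5, 0.4, -0.3]
finger_gap: 0.0872
grasp_force: 0.0
```

```bash
python3 - <<'E'
from h import *
s=arm.observe(); print(s['t'],s['ee_pos'],s['joints'])
c=cam('wrist','w2'); np.savez('w2.npz',**c)
P=cloud(c); x,y,z=P[...,0],P[...,1],P[...,2]
v,u=np.mgrid[0:384,0:512]
m=(z>.062)&(z<.075)&(y<-.1)&(y>-.3)&(x>.4)&(x<.7)
cv2.imwrite('pics/m2.png',np.hstack([c['img'][:,:,::-1],np.repeat(m[:,:,None]*255,3,2).astype(np.uint8)])[::1,::1])
q=P[m];print(len(q),q.min(0),q.max(0),cv2.minAreaRect(q[:,:2].astype(np.float32)))
E
```

```text
2.45 [ 0.58680334 -0.19435753  0.16801971] [-5.88765079e-02  4.19006598e-01 -8.04051797e-02 -1.13958776e-03
 -1.08053554e+00  1.95263214e+00]
2384 [ 0.48228286 -0.25191802  0.06200072] [ 0.63751752 -0.1653538   0.0735955 ] ((0.5623088479042053, -0.20825599133968353), (0.1553155928850174, 0.043901342898607254), 17.977069854736328)
```

View pics/w2.png

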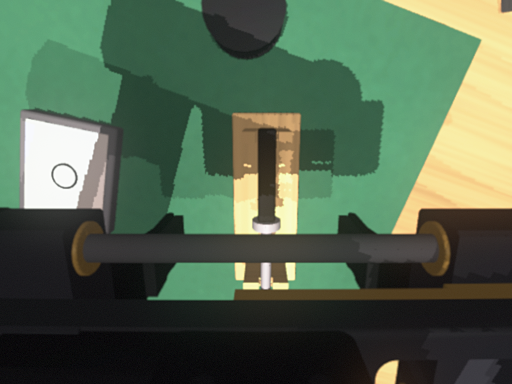

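```bash
python3 - <<'E'
from h import *
c=dict(np.load('w2.npz')); P=cloud(c); z=P[...,2]; v,u=np.mgrid[0:384,0:512]
m=(z>.063)&(z<.074)&(u>250)&(u<285)&(v>120)&(v<218)&(c['img'].max(2)<70)
r=cv2.minAreaRect(P[m][:,:2].astype(np.float32)); print('handle',m.sum(),r)
ctr=np.array(r[0]); d=np.array([.949,.316]); s=(P[m][:,:2]-ctr)@d; e=ctr+d*s.max()
print('end',e,'grip',e-d*.05)
col=(z>.064)&(z<.08)&(u>245)&(u<290)&(v>214)&(v<233)&(c['img'].max(2)>90); q=P[col]; print('collar',col.sum(),q.mean(0),((q[:,:2]-ctr)@d).min(),((q[:,:2]-ctr)@d).max(),'handle span',s.min(),s.max())
E
```

```text
handle 1178 ((0.5981411337852478, -0.1960737407207489), (0.07947973906993866, 0.014766431413590908), 18.344327926635742)
end [ 0.63586758 -0.18351151] grip [ 0.58841758 -0.19931151]
collar 261 [ 0.55278128 -0.21094042  0.0697971 ] -0.05243360391184752 -0.03726507810037287 handle span -0.03973963553504493 0.03975389819770185
```

Emit:
{"api": "jog_arm", "payload": {"targets": [[0,0.12,2,0,100],[0,0.12,4,0,100],[0,0.12,5.0,0,100],[0,0.12,5.0,0,100],[0,0.12,5.0,0,100]]}}

```text
t: 3.12
ee_pos: [0.592, -0.196, 0.0502]
orientation: [[0.947, 0.321, 0.005], [0.321, -0.947, -0.001], [0.004, 0.002, -1.0]]
force: [-0.3, -0.3, -0.1]
finger_gap: 0.0866
grasp_force: 0.0
```

Emit:
{"api": "jog_arm", "payload": {"targets": [[-0.15,0.08,0.3,0,100],[-0.15,0.08,0.3,0,100],[-0.15,0.08,0.3,0,100]]}}

```text
t: 3.5
ee_pos: [0.5873, -0.1998, 0.0404]
orientation: [[0.948, 0.319, 0.001], [0.319, -0.948, -0.0], [0.001, 0.0, -1.0]]
force: [0.6, -0.6, -0.8]
finger_gap: 0.0869
grasp_force: 0.0
```

Emit:
{"api": "jog_arm", "payload": {"targets": [[0,0,0,0,0],[0,0,0,0,0],[0,0,0,0,0],[0,0,0,0,0],[0,0,0,0,0],[0,0,0,0,0],[0,0,0,0,0],[0,0,0,0,0]]}}

```text
t: 4.5
ee_pos: [0.5871, -0.1996, 0.04]
orientation: [[0.948, 0.32, -0.0], [0.32, -0.948, 0.0], [-0.0, -0.0, -1.0]]
force: [0.1, 0.0, -1.0]
finger_gap: 0.0157
grasp_force: 30.0
```

Emit:
{"api": "jog_arm", "payload": {"targets": [[0,0,-0.8,0,0],[0,0,-2,0,0],[0,0,-3.2,0,0],[0.7,-1.3,-3.78,0.5,0],[1.6,-3,-3.78,1.2,0],[2.5,-4.6,-3.78,2,0],[3.5,-6.4,-3.78,2.8,0],[4.5,-8.2,-3.78,3.4,0],[5.5,-10,-3.78,4,0],[5.5,-10,-3.78,4,0]]}}

```text
t: 5.75
ee_pos: [0.6378, 0.0846, 0.134]
orientation: [[0.974, -0.227, -0.0], [-0.227, -0.974, 0.0], [-0.0, -0.0, -1.0]]
force: [0.7, -0.9, -1.1]
finger_gap: 0.0158
grasp_force: 30.0
```

```bash
python3 - <<'E'
from h import *
s=arm.observe(); print(s['t'],s['ee_pos'],s['orientation'],s['joints'])
R=np.array(s['orientation']);p=np.array(s['ee_pos'])
d=np.array([.6545,.178,.1345])-p; print('to pre',R.T@d/.025)
c=cam('side','s2'); np.savez('s2.npz',**c)
E
```

```text
5.75 [0.63778501 0.08463982 0.13396569] [[ 9.73963695e-01 -2.26704017e-01 -1.01370626e-04]
 [-2.26703972e-01 -9.73963652e-01  3.37302404e-04]
 [-1.75199115e-04 -3.05539172e-04 -9.99999938e-01]] [ 3.82769982e-01  4.84915552e-01 -6.34776661e-02 -4.11033584e-04
 -1.02237120e+00  9.59548395e-01]
to pre [-0.19541703 -3.78875774 -0.0201807 ]
```

View pics/s2.png

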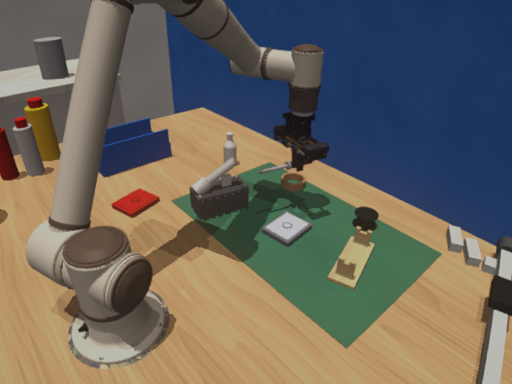

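```bash
cat >> h.py <<'E'
def shank(n='side',save=None,lo=-.20,hi=-.05,zr=(-.09,.03)):
    """line of the bright shank in tool-aligned coords: along (tool x), side (tool y), up, relative to grasp point"""
    s=arm.observe();R=np.array(s['orientation']);p=np.array(s['ee_pos'])-.019*R[:,2]
    c=cam(n,save); L=(cloud(c)-p)@R; L[...,2]*=-1
    m=(L[...,0]>lo)&(L[...,0]<hi)&(abs(L[...,1])<.025)&(L[...,2]>zr[0])&(L[...,2]<zr[1])
    return s,c,L,m
E
python3 - <<'E'
from h import *
for n in ('side','scene'):
    s,c,L,m=shank(n); q=L[m]; print(n,len(q))
    if len(q)<5: continue
    o=np.argsort(q[:,0]); q=q[o]
    print('tip',q[:3].round(4).tolist())
    for k in (1,2): f=np.polyfit(q[:,0],q[:,k],1);print(k,'slope deg',np.degrees(np.arctan(f[0])),'at -.1',np.polyval(f,-.1))
s=arm.observe();R=np.array(s['orientation']);p=np.array(s['ee_pos'])
M=np.array([.4935,.2163,.1545]); print('mouth in tool from grasp (units)',R.T@(M-(p-.019*R[:,2]))/.025)
E
```

```text
side 90
tip [[-0.1362, -0.0036, 0.0007], [-0.1356, 0.0016, -0.0001], [-0.1352, 0.0007, 0.0027]]
1 slope deg 1.1504072621942856 at -.1 0.002059524691195689
2 slope deg 0.7365646898282878 at -.1 0.0036632207409581057
scene 91
tip [[-0.1154, -0.0032, 0.0003], [-0.1146, -0.0059, -0.0002], [-0.1127, -0.0032, 0.0017]]
1 slope deg 0.8014463786372953 at -.1 -0.0027449985936249385
2 slope deg 0.7593358416540082 at -.1 0.0022795723096410625
mouth in tool from grasp (units) [-6.83743536 -3.95480274 -0.05105713]
```

Emit:
{"api": "jog_arm", "payload": {"targets": [[0,-1.3,0,0,0],[0,-2.7,0,0,0],[0,-3.95,0,0,0],[-0.5,-3.95,0,0,0],[-0.9,-3.95,0,0,0],[-0.9,-3.95,0,0,0],[-0.9,-3.95,0,0,0]]}}

```text
t: 6.78
ee_pos: [0.6386, 0.1816, 0.135]
orientation: [[0.973, -0.232, 0.001], [-0.232, -0.973, 0.0], [0.001, -0.0, -1.0]]
force: [-0.1, -0.0, -0.7]
finger_gap: 0.0154
grasp_force: 30.0
```

```bash
python3 - <<'E'
from h import *
s=arm.observe();R=np.array(s['orientation']);p=np.array(s['ee_pos'])-.019*R[:,2];print(s['t'],s['ee_pos'])
M=np.array([.4935,.2163,.1545]); print('mouth mm from grasp, tool',R.T@(M-p)*1000)
ims=[]
for n in('side','scene'):
    c=cam(n); np.savez(n+'3.npz',**c); L=(cloud(c)-p)@R; L[...,2]*=-1
    a=(215,140) if n=='side' else (290,205)
    im=c['img'][:,:,::-1]
    # project mouth and expected tip
    T=np.linalg.inv(c['world_from_camera'])
    im=im.copy()
    cs={}
    for nm,w in (('M',M),('tip',p-R[:,0]*.1405)):
        q=T[:3,:3]@w+T[:3,3]; uv=cv2.projectPoints(np.array([[q[0],-q[1],-q[2]]]),np.zeros(3),np.zeros(3),c['camera_matrix'],np.array([float(c['k1']),0,0,0]))[0].ravel(); cs[nm]=uv
    print(n,cs); u,v=cs['M'].astype(int)
    k=im[v-37:v+38,u-50:u+50]; k=cv2.resize(k,None,fx=4,fy=4,interpolation=cv2.INTER_CUBIC)
    for nm,col in (('M',(0,0,255)),('tip',(255,0,0))):
        cv2.drawMarker(k,tuple(int(4*t) for t in cs[nm]-[u-50,v-37]),col,1,12)
    ims.append(k)
cv2.imwrite('pics/c3.png',np.hstack(ims))
E
```

```text
6.775 [0.63856917 0.1816005  0.13501741]
mouth mm from grasp, tool [-1.49150875e+02 -1.16036796e-01 -5.62552492e-01]
side {'M': array([233.96159805, 160.88159307]), 'tip': array([236.52287362, 160.51629351])}
scene {'M': array([267.20186642, 211.77216951]), 'tip': array([263.9708613 , 212.80421824])}
```

View pics/c3.png

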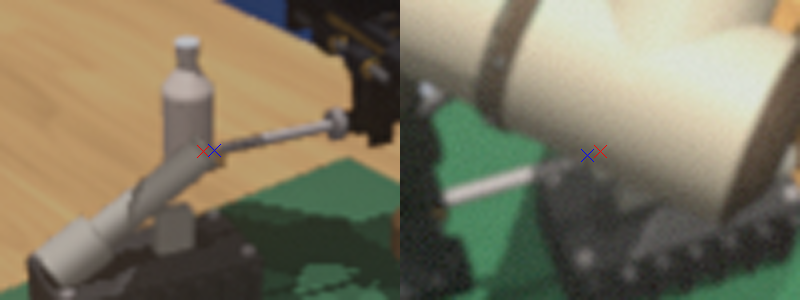

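Emit:
{"api": "jog_arm", "payload": {"targets": [[-0.2,0,0,0,0],[-0.4,0,0,0,0],[-0.56,0,0,0,0],[-0.56,0,0,0,0]]}}

```text
t: 7.38
ee_pos: [0.6245, 0.1859, 0.1347]
orientation: [[0.973, -0.231, 0.0], [-0.231, -0.973, -0.0], [0.0, 0.0, -1.0]]
force: [-0.1, 0.4, -0.4]
finger_gap: 0.0157
grasp_force: 30.0
```

Emit:
{"api": "jog_arm", "payload": {"targets": [[0,0,-0.2,0,0],[-0.02,0,-0.4,0,0],[-0.03,0,-0.6,0,0],[-0.03,0,-0.6,0,0]]}}

```text
t: 7.88
ee_pos: [0.6246, 0.1859, 0.1502]
orientation: [[0.973, -0.231, 0.001], [-0.231, -0.973, 0.0], [0.001, -0.001, -1.0]]
force: [2.1, -1.4, -1.6]
finger_gap: 0.016
grasp_force: 30.0
```

Emit:
{"api": "jog_arm", "payload": {"targets": [[-0.04,0,-0.3,0,0],[-0.09,0,-0.6,0,0],[-0.16,0,-0.9,0,0],[-0.16,0,-0.9,0,0]]}}

```text
t: 8.38
ee_pos: [0.6206, 0.187, 0.1733]
orientation: [[0.973, -0.231, 0.002], [-0.231, -0.973, 0.001], [0.002, -0.001, -1.0]]
force: [2.4, -0.4, -2.2]
finger_gap: 0.0154
grasp_force: 30.0
```

```bash
python3 - <<'E'
from h import *
for n in ('side','scene'):
    s,c,L,m=shank(n,lo=-.115,hi=-.055); q=L[m]; print(n,len(q))
    if len(q)<5: continue
    for k in (1,2): f=np.polyfit(q[:,0],q[:,k],1);print(k,'slope deg',np.degrees(np.arctan(f[0])),'at -.1',np.polyval(f,-.1))
    np.savez(n+'4.npz',**c)
    if n=='side': cv2.imwrite('pics/c4.png',cv2.resize(c['img'][110:210,170:320,::-1],None,fx=5,fy=5))
E
```

```text
side 61
1 slope deg 0.041575942134215296 at -.1 0.0021955955800075076
2 slope deg 13.710057984108209 at -.1 -0.02296072159048362
scene 93
1 slope deg -0.07424521083099785 at -.1 -0.0020407611316671384
2 slope deg 13.996510105497565 at -.1 -0.02318299383901251
```

View pics/c4.png

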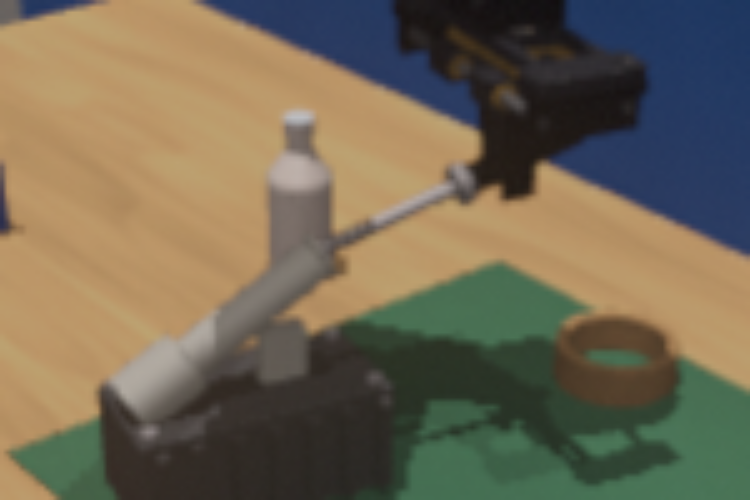

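Emit:
{"api": "jog_arm", "payload": {"targets": [[-0.09,0,-0.25,0,0],[-0.19,0,-0.5,0,0],[-0.29,0,-0.75,0,0],[-0.38,0,-0.95,0,0],[-0.47,0,-1.12,0,0],[-0.56,0,-1.3,0,0],[-0.56,0,-1.3,0,0]]}}

```text
t: 9.35
ee_pos: [0.6066, 0.1901, 0.2051]
orientation: [[0.973, -0.231, 0.001], [-0.231, -0.973, 0.0], [0.001, -0.0, -1.0]]
force: [3.3, -0.4, -0.7]
finger_gap: 0.016
grasp_force: 30.0
```

```bash
cat > st.py <<'E'
from h import *
sl=[]
for n in ('side','scene'):
    s,c,L,m=shank(n,lo=-.105,hi=-.05); q=L[m]
    if len(q)<8: print(n,len(q)); continue
    f=np.polyfit(q[:,0],q[:,2],1);g=np.polyfit(q[:,0],q[:,1],1);print(n,len(q),'pitch',np.degrees(np.arctan(f[0])),'up@0',f[1],'yaw',np.degrees(np.arctan(g[0])))
R=np.array(s['orientation']);p=np.array(s['ee_pos'])-.019*R[:,2]
M=np.array([.4935,.2163,.1545]);e=np.array([.9728,-.2317,0]);a=.866*e+[0,0,.5];w=p-M
print('t',s['t'],'F',np.round(s['force'],1),'along tube',w@a,'perp up',w@np.cross(a,np.cross([0,0,1],a))/np.linalg.norm(np.cross([0,0,1],a)),'side',w@np.array([.2317,.9728,0]))
E
python3 st.py
```

```text
side 65 pitch 29.45517919116628 up@0 0.0023471309859497145 yaw -0.31107732448515496
scene 83 pitch 29.922269600937913 up@0 0.003993020039811839 yaw 0.6551761814964269
t 9.4 F [ 2.4 -0.1 -1.4] along tube 0.13504697625092577 perp up 0.0019733888473905236 side 0.0006872618491136217
```

Emit:
{"api": "jog_arm", "payload": {"targets": [[-0.25,0,0.16,0,0],[-0.5,0,0.31,0,0],[-0.75,0,0.46,0,0],[-1,0,0.61,0,0],[-1,0,0.61,0,0]]}}

```text
t: 10.07
ee_pos: [0.5808, 0.1959, 0.1885]
orientation: [[0.973, -0.231, -0.003], [-0.231, -0.973, -0.0], [-0.003, 0.001, -1.0]]
force: [-0.2, 0.6, -3.7]
finger_gap: 0.0153
grasp_force: 30.0
```

```bash
python3 st.py
```

```text
side 100 pitch 27.003193104489547 up@0 -0.0024251129333760927 yaw -8.167377750863736
scene 148 pitch 25.441963587610665 up@0 -0.005724694538296272 yaw 6.566279831380939
t 10.125 F [-0.1  0.9 -3.8] along tube 0.10439797337908775 perp up 0.0009716709797094703 side 0.00043517658284340067
```

Emit:
{"api": "jog_arm", "payload": {"targets": [[-0.3,0,0.17,0,0],[-0.6,0,0.35,0,0],[-0.9,0,0.52,0,0],[-1.2,0,0.69,0,0],[-1.5,0,0.87,0,0],[-1.5,0,0.87,0,0]]}}

```text
t: 10.92
ee_pos: [0.5444, 0.2046, 0.1668]
orientation: [[0.973, -0.231, -0.002], [-0.231, -0.973, -0.0], [-0.002, 0.001, -1.0]]
force: [0.2, 1.3, -3.4]
finger_gap: 0.016
grasp_force: 30.0
```

```bash
python3 st.py
```

```text
side 247 pitch 28.217612540895033 up@0 -0.008288499325738188 yaw 1.5884294943497659
scene 169 pitch 37.99721400843318 up@0 0.02242932483106349 yaw 4.233999985978307
t 10.975 F [ 0.   1.  -2.7] along tube 0.06118315105081845 perp up 0.0009287615590700647 side 0.00042656752215772557
```

Emit:
{"api": "jog_arm", "payload": {"targets": [[-0.2,0,0.115,0,0],[-0.4,0,0.23,0,0],[-0.56,0,0.32,0,0],[-0.62,0,0.36,0,0],[-0.62,0,0.36,0,0]]}}

```text
t: 11.65
ee_pos: [0.5305, 0.2081, 0.1585]
orientation: [[0.973, -0.231, -0.0], [-0.231, -0.973, -0.0], [-0.0, 0.0, -1.0]]
force: [1.5, 0.0, -2.7]
finger_gap: 0.0155
grasp_force: 30.0
```

Emit:
{"api": "jog_arm", "payload": {"targets": [[-0.05,0,0.03,0,0],[-0.05,0,0.03,0,0]]}}

```text
t: 11.9
ee_pos: [0.5294, 0.2083, 0.1578]
orientation: [[0.973, -0.231, -0.0], [-0.231, -0.973, -0.0], [-0.0, 0.0, -1.0]]
force: [1.5, -0.6, -1.9]
finger_gap: 0.0158
grasp_force: 30.0
```

Emit:
{"api": "jog_arm", "payload": {"targets": [[-0.05,0,0.03,0,0],[-0.05,0,0.03,0,0]]}}

```text
t: 12.15
ee_pos: [0.5282, 0.2086, 0.157]
orientation: [[0.973, -0.231, -0.0], [-0.231, -0.973, 0.0], [-0.0, 0.0, -1.0]]
force: [1.3, 0.3, -1.8]
finger_gap: 0.0161
grasp_force: 30.0
```

```bash
python3 st.py
```

```text
side 272 pitch 3.9051192642223524 up@0 -0.04454764309707823 yaw -1.8935444240847445
scene 135 pitch 34.51795577721147 up@0 0.018924309179567486 yaw 5.196514251370832
t 12.2 F [ 0.8 -1.1 -2.9] along tube 0.04149480148111978 perp up 0.0008583927579604466 side 0.0005600255002997836
```

Emit:
{"api": "jog_arm", "payload": {"targets": [[-0.05,0,0.03,0,0],[-0.05,0,0.03,0,0]]}}

```text
t: 12.5
ee_pos: [0.527, 0.2089, 0.1563]
orientation: [[0.973, -0.231, -0.0], [-0.231, -0.973, -0.0], [-0.0, 0.0, -1.0]]
force: [2.0, -0.2, -2.1]
finger_gap: 0.0156
grasp_force: 30.0
```

Emit:
{"api": "jog_arm", "payload": {"targets": [[-0.05,0,0.03,0,0],[-0.05,0,0.03,0,0]]}}

```text
t: 12.75
ee_pos: [0.527, 0.2091, 0.1563]
orientation: [[0.973, -0.231, 0.003], [-0.231, -0.973, 0.0], [0.003, -0.001, -1.0]]
force: [4.2, -2.1, -1.3]
finger_gap: 0.0158
grasp_force: 30.0
```

Emit:
{"api": "jog_arm", "payload": {"targets": [[-0.05,0,0.03,0,0],[-0.09,0,0.05,0,0],[-0.09,0,0.05,0,0],[-0.09,0,0.05,0,0]]}}

```text
t: 13.25
ee_pos: [0.5269, 0.2092, 0.1563]
orientation: [[0.973, -0.23, 0.007], [-0.23, -0.973, -0.0], [0.007, -0.002, -1.0]]
force: [9.2, -5.4, 0.8]
finger_gap: 0.0154
grasp_force: 30.0
```

```bash
python3 - <<'E'
from h import *
exec(open('st.py').read())
c=cam('side'); cv2.imwrite('pics/c5.png',cv2.resize(c['img'][120:220,170:270,::-1],None,fx=5,fy=5,interpolation=cv2.INTER_CUBIC))
E
```

```text
side 274 pitch 0.06373342922647483 up@0 -0.049664291127527196 yaw -2.871192326137389
scene 127 pitch 34.13654590032181 up@0 0.018886298870225467 yaw 6.315675322648601
t 13.3 F [ 9.7 -4.4  1.5] along tube 0.03987941049567459 perp up 0.0010180642887495624 side 0.0007785441627046703
```

View pics/c5.png

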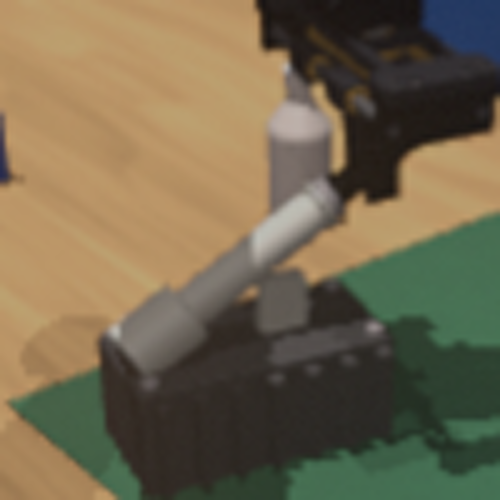

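Emit:
{"api": "jog_arm", "payload": {"targets": [[0.3,0,-0.17,0,0],[0.8,0,-0.46,0,0],[1.3,0,-0.75,0,0],[1.8,0,-1.04,0,0],[2.3,0,-1.33,0,0],[2.9,0,-1.67,0,0],[3.5,0,-2.02,0,0],[4.1,0,-2.37,0,0],[4.7,0,-2.71,0,0],[4.7,0,-2.71,0,0]]}}

```text
t: 14.65
ee_pos: [0.6393, 0.1821, 0.2229]
orientation: [[0.973, -0.232, 0.002], [-0.232, -0.973, 0.0], [0.001, -0.001, -1.0]]
force: [0.7, -0.2, -1.9]
finger_gap: 0.0157
grasp_force: 30.0
```

```bash
python3 st.py
```

```text
side 66 pitch 29.771736199347036 up@0 0.003929853862815472 yaw -0.562965268586141
scene 89 pitch 29.89481124826534 up@0 0.005293934588347771 yaw 0.5143595557432291
t 14.7 F [ 0.3 -0.4 -2.4] along tube 0.1721658828394374 perp up 0.0007071992190761714 side 0.00036049109542266847
```

Emit:
{"api": "jog_arm", "payload": {"targets": [[0.15,1.4,0,0,0],[0.3,3.1,0,-0.5,0],[0.5,5,0,-1.1,0],[0.7,6.9,0,-1.7,0],[0.9,8.8,0,-2.3,0],[1.1,10.7,0,-2.9,0],[1.25,12.6,0,-3.5,0],[1.4,14.3,0,-4,0],[1.51,15.34,0,-4,0],[1.51,15.34,0,-4,0]]}}

```text
t: 16.0
ee_pos: [0.585, -0.2005, 0.2218]
orientation: [[0.948, 0.317, -0.001], [0.317, -0.948, 0.0], [-0.001, -0.001, -1.0]]
force: [0.6, -0.2, -1.8]
finger_gap: 0.0154
grasp_force: 30.0
```

Emit:
{"api": "jog_arm", "payload": {"targets": [[0,0,1.5,0,0],[0,0,3,0,0],[0,0,4,0,0],[0,0,4,0,0]]}}

```text
t: 16.5
ee_pos: [0.5844, -0.198, 0.1198]
orientation: [[0.947, 0.321, -0.006], [0.321, -0.947, 0.001], [-0.005, -0.003, -1.0]]
force: [0.9, -0.2, -0.3]
finger_gap: 0.0154
grasp_force: 30.0
```

```bash
python3 - <<'E'
from h import *
for n in ('side','scene'):
    s,c,L,m=shank(n,lo=-.13,hi=-.05,zr=(-.1,-.015)); q=L[m]
    f=np.polyfit(q[:,0],q[:,2],1);g=np.polyfit(q[:,0],q[:,1],1);print(n,len(q),'pitch',np.degrees(np.arctan(f[0])),f[1],'yaw',np.degrees(np.arctan(g[0])),q[:,0].min())
R=np.array(s['orientation']);p=np.array(s['ee_pos']);print(p,np.degrees(np.arctan2(R[1,0],R[0,0])),s['force'],R.T@(np.array([.5871,-.1996,.040])-p)/.025)
E
```

```text
side 293 pitch 46.75597343593848 0.03275601180727182 yaw -1.1664980307268404 -0.11970101661069397
scene 71 pitch -52.38860326042877 -0.21170733066297517 yaw 0.5051972574052902 -0.12273455652355489
[ 0.58590014 -0.19841561  0.12182612] 18.725439140920273 [-0.50615429 -0.38526147 -0.80863979] [0.03535336 0.06137899 3.27297322]
```

Emit:
{"api": "jog_arm", "payload": {"targets": [[0.02,0.05,0.3,0,0],[0.02,0.05,0.6,0,0],[0.02,0.05,0.9,0,0],[0.02,0.05,1.2,0,0],[0.02,0.05,1.2,0,0]]}}

```text
t: 17.23
ee_pos: [0.5863, -0.2005, 0.0914]
orientation: [[0.947, 0.32, -0.002], [0.32, -0.947, -0.0], [-0.002, -0.001, -1.0]]
force: [-1.7, -0.4, 0.3]
finger_gap: 0.0154
grasp_force: 30.0
```

Emit:
{"api": "jog_arm", "payload": {"targets": [[0,0,0.25,0,0],[0,0,0.5,0,0],[0,0,0.75,0,0],[0,0,1,0,0],[0,0,1,0,0]]}}

```text
t: 17.85
ee_pos: [0.5865, -0.2002, 0.0663]
orientation: [[0.948, 0.32, -0.002], [0.32, -0.948, 0.0], [-0.001, -0.001, -1.0]]
force: [1.2, -0.0, 0.6]
finger_gap: 0.0155
grasp_force: 30.0
```

Emit:
{"api": "jog_arm", "payload": {"targets": [[0,0,0.25,0,0],[0,0,0.5,0,0],[0,0,0.75,0,0],[0,0,0.9,0,0],[0,0,0.96,0,0],[0,0,0.96,0,0]]}}

```text
t: 18.6
ee_pos: [0.587, -0.2003, 0.043]
orientation: [[0.948, 0.32, -0.0], [0.32, -0.948, 0.0], [-0.0, -0.0, -1.0]]
force: [0.9, 0.9, 0.7]
finger_gap: 0.0155
grasp_force: 30.0
```

```bash
python3 - <<'E'
from h import *
c=cam('side'); cv2.imwrite('pics/c6.png',cv2.resize(c['img'][190:310,290:430,::-1],None,fx=5,fy=5,interpolation=cv2.INTER_CUBIC))
E
```

```text
(no output)
```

View pics/c6.png

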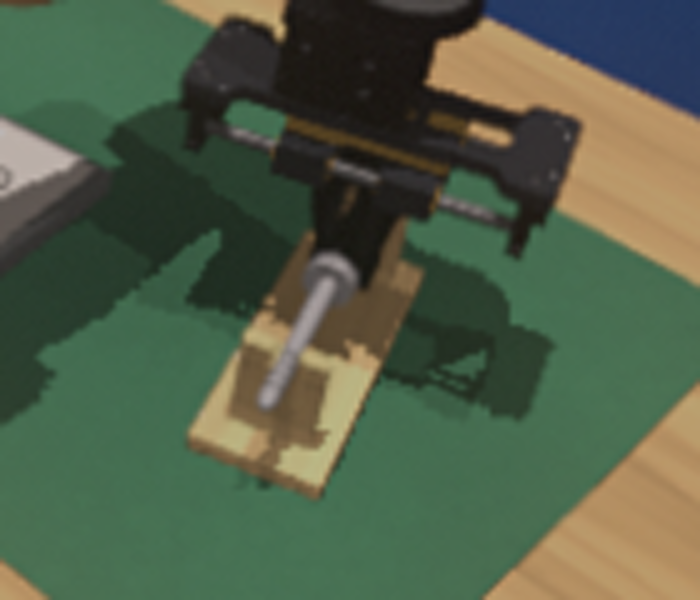

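Emit:
{"api": "jog_arm", "payload": {"targets": [[0,0,0.06,0,0],[0,0,0.1,0,0],[0,0,0.1,0,0],[0,0,-0.8,0,0],[0,0,-1.8,0,0],[0,0,-3,0,0],[0,0,-3,0,0]]}}

```text
t: 19.52
ee_pos: [0.5879, -0.2005, 0.12]
orientation: [[0.948, 0.319, 0.004], [0.319, -0.948, -0.0], [0.004, 0.002, -1.0]]
force: [0.5, -0.1, -0.7]
finger_gap: 0.0157
grasp_force: 30.0
```

```bash
cat > lv.py <<'E'
from h import *
for n in ('side','scene'):
    s,c,L,m=shank(n,lo=-.16,hi=-.055,zr=(-.03,.03)); q=L[m]
    if len(q)<8: print(n,len(q)); continue
    f=np.polyfit(q[:,0],q[:,2],1);print(n,len(q),'pitch',np.degrees(np.arctan(f[0])),f[1],'tip x',q[:,0].min())
R=np.array(s['orientation']);p=np.array(s['ee_pos']);tip=p-.019*R[:,2]-.1405*R[:,0]
print(s['t'],p,'F',s['force'],'tip',tip,'to go',R.T@(np.array([.520,.001,.079])-tip)/.025)
E
python3 lv.py
```

```text
side 109 pitch 2.241195898130993 0.005884496764969889 tip x -0.1385832896488272
scene 23 pitch -6.760420071545585 -0.01574014781259267 tip x -0.13845821534560793
19.575 [ 0.58666043 -0.20017178  0.11813793] F [ 0.0600477   0.34692731 -0.29298585] tip [ 0.45349127 -0.24500557  0.13703652] to go [ 5.65880322 -8.47630681  2.32954699]
```

Level within about 2° (side view; the scene view holds few points). On to the pad.

Emit:
{"api": "jog_arm", "payload": {"targets": [[0.8,-1.2,0,0,0],[1.8,-2.7,0,0,0],[2.8,-4.2,0,0,0],[3.8,-5.7,0,0,0],[4.8,-7.2,0,0,0],[5.4,-8.1,0.5,0,0],[5.66,-8.48,1.3,0,0],[5.66,-8.48,2.1,0,0],[5.66,-8.48,2.33,0,0],[5.66,-8.48,2.33,0,0]]}}

```text
t: 20.88
ee_pos: [0.6526, 0.0447, 0.0586]
orientation: [[0.948, 0.319, -0.002], [0.319, -0.948, -0.001], [-0.002, 0.0, -1.0]]
force: [-0.7, -0.1, -1.1]
finger_gap: 0.0154
grasp_force: 30.0
```

```bash
python3 - <<'E'
exec(open('lv.py').read())
c=cam('side'); cv2.imwrite('pics/c7.png',cv2.resize(c['img'][110:290,210:430,::-1],None,fx=3,fy=3,interpolation=cv2.INTER_CUBIC))
E
```

```text
side 63 pitch 1.2861933638014176 0.00458962502951344 tip x -0.13703448734053925
scene 0
20.925 [0.65327282 0.04496884 0.05958541] F [ 0.45843702  0.21975225 -1.33197966] tip [5.20108400e-01 1.91847085e-04 7.86513201e-02] to go [ 0.00618744 -0.03201902 -0.01395711]
```

View pics/c7.png

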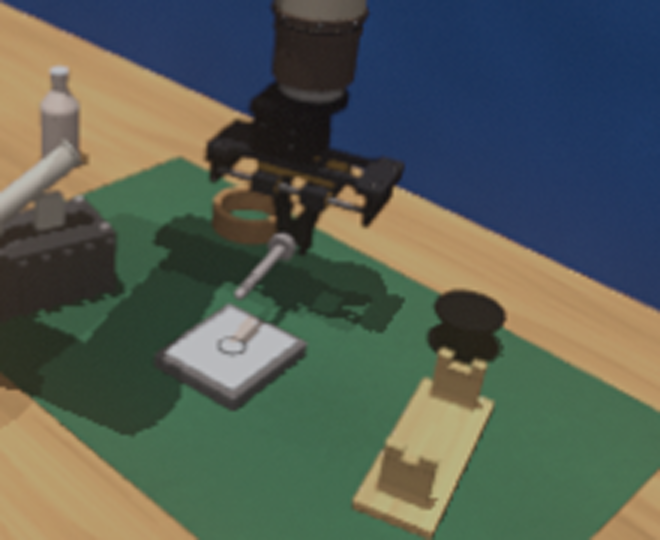

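Rod level, with its tip above the pad ring (crop 238,295) and clear of everything. I'll let it settle, then hand in.

Emit:
{"api": "jog_arm", "payload": {"targets": [[0,0,0,0,0],[0,0,0,0,0],[0,0,0,0,0],[0,0,0,0,0]]}}

```text
t: 21.52
ee_pos: [0.6533, 0.0459, 0.0599]
orientation: [[0.948, 0.32, 0.0], [0.32, -0.948, 0.0], [0.0, -0.0, -1.0]]
force: [-1.4, -0.7, -0.6]
finger_gap: 0.0153
grasp_force: 30.0
```

```bash
python3 -c "
from plant import arm
print(arm.close_job())"
```

```text
the job is handed in; nothing more can be done
None
```

Job handed in at about 21.5 s, with no verdict returned: the rod went in until its collar met the mouth (about 10 N), was drawn right out and levelled to about 1–2°, and is held still with its tip about 6 cm above the pad's middle, with no bystander touched.

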